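# Shut and pin the reference-sample case in the cupping lab

### The job

Lock up the grey sample case: press its lid fully shut, then swing the steel hasp over so that it lies flat on the case's front with the staple's eye sticking out through its slot, and then drop the retaining pin down through the eye until its collar rests on the staple. Let go of everything and do not tip over the coffee glasses.

Things in the scene. Friction and masses are not known exactly. Their poses are not given: they have to be found in the camera images.
- case: Grey metal sample case, fixed on the table, 160 mm deep (x), 260 wide (y), 130 high with lid shut. Origin: centre of its underside, on the table. +x points out of its front face (at x = +80 mm), which carries staple and hasp and looks away from the robot, roughly along world +x (turned up to 0.3 rad). The lid's seam is 95 mm up.
- lid (a joint): Lid angle, rad: 0 fully shut, larger is more open (starts 0.2 to 0.4). The lid is hinged along the case's rear edge (case x = -80 mm, 95 mm up), is 35 mm thick, and its stiff hinge leaves it where it is put; about 2 N down on its front edge closes it, and lifting it takes about 5 N.
- lid_front (a point): Middle of the lid's top front edge, 160 mm from the lid's hinge, moving with the lid; x axis along the lid towards the front, y along the edge, z out of the lid's top. The flat top is free to press on from 50 to 125 mm either side of this point (the hasp is over the middle).
- hasp (a joint): Hasp angle relative to the lid, rad: 0 hanging flat against the case's front (closed), 1.57 straight out in front, 3.14 standing up, above that leaning back over the lid (starts 3.5 to 4.0; stops at 4.3). A stiff hinge leaves it where it is put; about 2 N near its end swings it.
- hasp_hinge (a point): Middle of the hasp's hinge line, on the lid's front; with the lid shut at case x = +86 mm, 125 mm above the table. The hinge line runs along y. The axes turn with the hasp: -z points from the hinge to its free end. Swing it shut by pushing on its +x face (the face under it while it leans back, on top when level, outside at the end).
- hasp_tip (a point): Middle of the hasp's free end, 82 mm from the hinge line; axes as hasp_hinge. The hasp is a flat steel plate 90 mm wide (y +-45 mm), 82 long, 4 thick, with a slot 40 mm wide from 33 to 64 mm from the hinge line. The closed plate reaches past the staple on both sides, so it can be pushed 35 to 45 mm left or right of its middle.
- eye (a point): Centre of the staple's eye, at the level of its upper face: case x = +105 mm, y = 0, 89 mm above the table; axes as the case's. The staple is a steel loop lying level, 34 mm wide (y), sticking 41 mm out of the case's front face, 12 mm thick, with a vertical opening 16 mm by 16 mm right through. The space below it down to the table is free.
- pin_grip (a point): Centre of the black round grip of the retaining pin, 22 mm in diameter and 50 mm tall; z along the pin, up to its top. The pin is loose, 157 mm long, about 0.12 kg, and starts upright in a hole of a wooden block. Below the grip: a thin neck, a steel collar 26 mm in diameter whose underside is 62 mm below this point, and below that a plain round shaft 10 mm in diameter and 70 mm long with a tapered end.
- pin_collar (a point): Point on the pin's axis at the underside of its collar, 62 mm below pin_grip; z along the pin, up. The shaft's end is 70 mm below it.
- holder: Fixed wooden block 70 by 70 by 85 mm high, origin at the centre of its underside, with a hole in the middle of its top in which the pin starts (15 mm wide, 78 mm deep; lift the pin by 75 mm to clear it). It is to the left or right of the case; a block of the same size on the other side holds a small grinder brush.
- glass0_mid (a point): Middle of a loose cupping glass with coffee grounds, 72 mm in diameter at the rim and 85 mm tall; z up along its axis.
- glass1_mid (a point): Another such glass, the same size.
- glass2_mid (a point): Another such glass, the same size.
There are look-alikes about, which are no part of the job. Leave any green or turquoise look-alike of the part that bears pin_grip alone.

How it is judged (in metres and radians):
On the way, in this order (a step that is already met when the one before it is completed fails the run):
1. the lid is fully shut (value of joint lid below 0.03 rad), for 0.2 s.
2. with the lid shut, the hasp lies over the staple against the case's front (value of joint lid below 0.03 rad and value of joint hasp below 0.12 rad), for 0.2 s.
3. the pin is through the eye with its collar on the staple (horizontal distance between pin_collar and eye below 0.009 m and z of pin_collar in the frame of eye between -0.006 and 0.006 m and angle between pin_collar's own z axis and vertical below 0.2 rad), for 0.2 s.
At the end, for the whole second after the job is handed in: The lid is shut (within 0.03 rad), the hasp lies against the case's front (within 0.12 rad), and the pin stands upright (within 0.2 rad) in the staple's eye, its axis within 9 mm of the eye's centre and its collar resting on the staple (within 6 mm in height), released (all of step 2 and all of step 3); the robot touches nothing.
It fails at once if a coffee glass is tipped over (angle between any of glass0_mid, glass1_mid, glass2_mid's own z axis and vertical above 0.5 rad).
It also fails if it takes over 72 s, if anything falls off the work surface, if the arm or the gripper's body presses on something with over 40 N, if the wrist force passes 120 N, or if a joint passes its speed limit or range.

### The arm

A 6-joint arm with a two-finger parallel gripper is mounted at the origin on the work surface. World frame = base frame: x ahead of the robot, y to its left, z up, the work surface at z = 0. Lengths are in m, angles in degrees, forces in N, time in s.
With the tool pointing down it reaches from about 0.375 to 0.9 m from the base axis. Payload 3.1 kg.
Tool frame: the origin (TCP) lies at the very end of the fingers, on their centre line; the grasp point (between the pads) lies 19 mm behind it; z points along the fingers, y is the line along which they close (so a half turn about z gives the same grasp; the last joint's range is limited). The gripper opens to 87 mm and grips with 3 to 60 N. Pads are 19 mm wide; open, the fingers measure 117 mm over their backs; the gripper's body (75 mm by 190 mm) begins 51 mm behind the grasp point.
Start: joints at [58.929, 30.224, 82.088, -0, 67.689, -10.227], TCP at [0.222, 0.584, 0.223] pointing down, gripper open.
Joint ranges: [-176.69, 176.69], [-43.24, 126.21], [12.49, 139.97], [-82, 262], [0, 151.66], [-163.58, 163.58]. Speed limits (degrees/s): [159.86, 159.86, 180, 180, 180, 180].

### API

Orientations are given as a 3x3 rotation matrix whose columns are the frame's x, y, z axes.
In Python, from rig import * gives the robot as it stands.
- The arm moves only by the tool jog_arm, never from a script. Its arguments are lists of equal length, an entry for each row: "delta_pos": the shift along the world's x, y, z in cm, a list of three; "turn": the turn about the world's z in degrees; "grip": the closure, from 0 (fully open) to 1 (shut). In form: {"delta_pos": [[x, y, z], ...], "turn": [turn, ...], "grip": [grip, ...]}. A call has 1 to 12 rows; each row is the pose to reach, as a shift and turn from the pose commanded when the call began; what a row does not reach only later rows make up. A row lasts 1/8 s, in which the tool goes at most 62.5 mm and 10.7 degrees, less where a joint would pass 70% of its speed; a pose out of reach is approached as far as the arm can. A call with a gripper value outside its range is refused whole. The fingers move at their own pace and stop on an object; the grip force is fixed at half the most. Time passes only in rows, so rows that repeat a pose let the fingers close. It gives the time, the measured TCP pose, the force, the opening and the grip force at its end, in the units of the state.
- read_state(): the state, without advancing time (a new reading comes with each control period).
- capture(name): name is "scene" or "side" or "wrist"; returns a dict with "color" (420x560x3 uint8, blue, green, red), "fovy" (degrees; the focal length in pixels is half the picture's height over the tangent of half this angle, whatever the lens; pixels are square), "cx", "cy" (the principal point, pixels), "k1" (the pictures are not rectified: a ray, as slopes to the right and down, at radius r is drawn at 1 + k1 r^2 times it, then the intrinsics apply), "camera_from_world" (4x4, takes a point from world to camera coordinates). Camera axes: x right, y up, looking along -z (the intrinsics and any distortion apply to the point x, -y, -z); pixel columns grow to the right and rows downward; lengths in m; the calibration is good to about 2 mm. A picture is of the moment at which its call begins. There is no depth.
- hand_in(): hands the job in; it is judged then, once.
The state is a dict: "time_s": time; "joint_positions": joint angles; "qvel": joint speeds; "tau": joint torques, N m; "position": TCP position; "tcp_rot": TCP orientation; "force": force on the tool from outside, world axes, zero at the start; "moment": the same for the moment, N m; "opening": opening from 0.0 (shut) to 1.0 (fully open); "grasp_force": force on a finger pad.
Only numpy, scipy, OpenCV 4.12 (cv2) and the standard library are available. Lean on these libraries where they do the work, as an engineer would, in place of code of your own. Each camera call takes 0.05 s, during which the arm holds its last target. There are 200 camera calls.

## Working session

There is one attempt and no reset: what is moved stays moved. The work goes in short steps, Python scripts to look and compute and a tool call to move; the robot and the scene stay as the last step left them, time stands still between calls to the robot, and variables do not carry over. Pictures are saved under pics/ and viewed, at most 10 in all, crops included, and the job is handed in when it is done.

Besides the shell and the picture viewer there is one more tool, called after ">>>" by a JSON object that holds its "op" and its "data", one argument or row to a line. jog_arm: Moves the arm, as the interface text tells. Its arguments: {"type":"object","properties":{"delta_pos":{"type":"array"},"turn":{"type":"array"},"grip":{"type":"array"}},"required":["delta_pos","turn","grip"]}

```bash
mkdir -p pics; ls
cat > h.py <<'E'
from rig import *
import numpy as np, cv2
def snap(n,f):
    c=capture(n); cv2.imwrite(f'pics/{f}.png',c['color']); 
    np.save(f'pics/{f}.npy',{k:v for k,v in c.items() if k!='color'},allow_pickle=True); return c
def load(f): return np.load(f'pics/{f}.npy',allow_pickle=True).item()
def KD(c):
    f=210/np.tan(np.radians(c['fovy'])/2)
    return np.array([[f,0,c['cx']],[0,f,c['cy']],[0,0,1.]]),np.array([c['k1'],0,0,0,0.])
def proj(c,P):
    K,D=KD(c);T=np.diag([1,-1,-1,1])@np.array(c['camera_from_world'])
    return cv2.projectPoints(np.atleast_2d(P).astype(float),cv2.Rodrigues(T[:3,:3])[0],T[:3,3],K,D)[0][:,0]
def ray(c,uv):
    K,D=KD(c);T=np.diag([1,-1,-1,1])@np.array(c['camera_from_world'])
    n=cv2.undistortPoints(np.array([[uv]],float),K,D)[0,0]
    R=T[:3,:3]; return -R.T@T[:3,3], R.T@np.array([n[0],n[1],1])
def atz(c,uv,z):
    o,d=ray(c,uv); return o+d*(z-o[2])/d[2]
def tri(obs):
    A=np.zeros((3,3));b=np.zeros(3)
    for c,uv in obs:
        o,d=ray(c,uv); d/=np.linalg.norm(d); M=np.eye(3)-np.outer(d,d); A+=M;b+=M@o
    return np.linalg.solve(A,b)
E
python3 - <<'E'
from h import *
a=[snap(n,n+'0') for n in('scene','side','wrist')]
for c in a: print(-np.array(c['camera_from_world'])[:3,:3].T@np.array(c['camera_from_world'])[:3,3],c['fovy'])
print(read_state())
E
```

```text
pics
[1.48697347 0.41785346 0.85900018] 52.62409957858626
[ 0.02846963 -0.60148964  1.0234422 ] 54.016776104041995
[0.16056079 0.60677479 0.38445453] 59.27959575649627
{'time_s': 0.15, 'joint_positions': array([ 5.89256553e+01,  3.02698568e+01,  8.21381695e+01,  5.44879161e-04,
        6.76889526e+01, -1.02269262e+01]), 'qvel': array([ 0.10078459, -0.19595292, -0.10927516, -0.0415148 , -0.07546588,
       -0.04843003]), 'tau': array([ 4.52189133e-04, -4.40435135e+01, -1.76843512e+01,  6.33422239e-02,
        5.52720856e-02, -1.08377633e-04]), 'position': array([0.22210407, 0.58361817, 0.22177042]), 'tcp_rot': array([[-9.34530043e-01,  3.55883158e-01, -8.81170785e-04],
       [ 3.55884115e-01,  9.34528977e-01, -1.44516802e-03],
       [ 3.09168674e-04, -1.66414761e-03, -9.99998568e-01]]), 'force': array([ 0.38629524,  0.5765404 , -0.77958673]), 'moment': array([ 0.02137482,  0.02517149, -0.01205384]), 'grasp_force': 0.0, 'opening': 1.0024602517194865}
```

View pics/scene0.png

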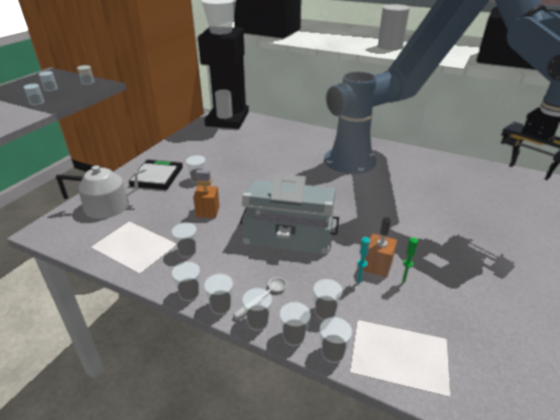

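View pics/side0.png

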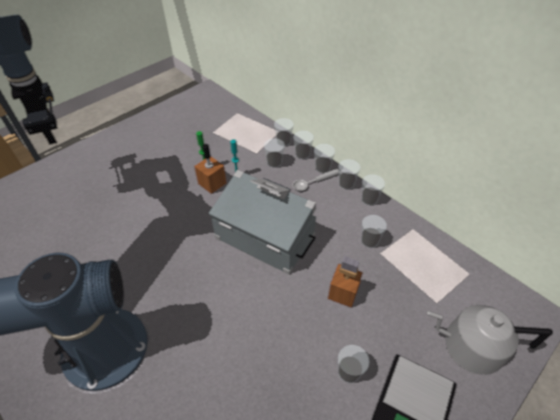

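The scene view shows the case at about (290,215). The orange block holding the black-gripped pin is at (380,250), with a turquoise look-alike at (364,258) and a green one at (410,258). The other block, with the brush, is at (206,200). In the side view the case is at (265,220), the block at (210,172) with the black grip near (206,150), green at (200,140) and turquoise at (234,150).
Candidates for the pin: black (385,228), turquoise (364,245), green (410,245), brush (206,188). I choose black and will check it in a close crop.

Run:
```python
import cv2,numpy as np
a=cv2.imread('pics/scene0.png')[170:295,230:430]; b=cv2.imread('pics/side0.png')[120:275,180:330]
A=cv2.resize(a,None,fx=4,fy=4,interpolation=cv2.INTER_CUBIC)
B=cv2.resize(b,None,fx=4,fy=4,interpolation=cv2.INTER_CUBIC)
cv2.imwrite('pics/c1.png',A);cv2.imwrite('pics/c2.png',B[:600])
```

```text
(no output)
```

View pics/c1.png

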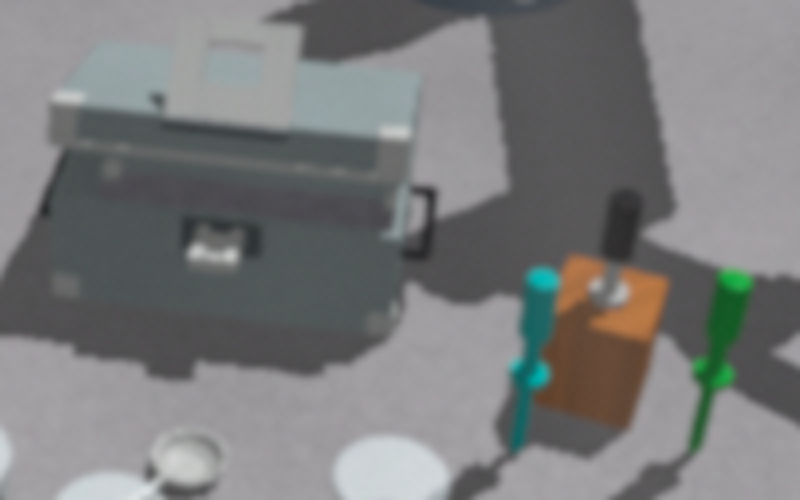

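View pics/c2.png

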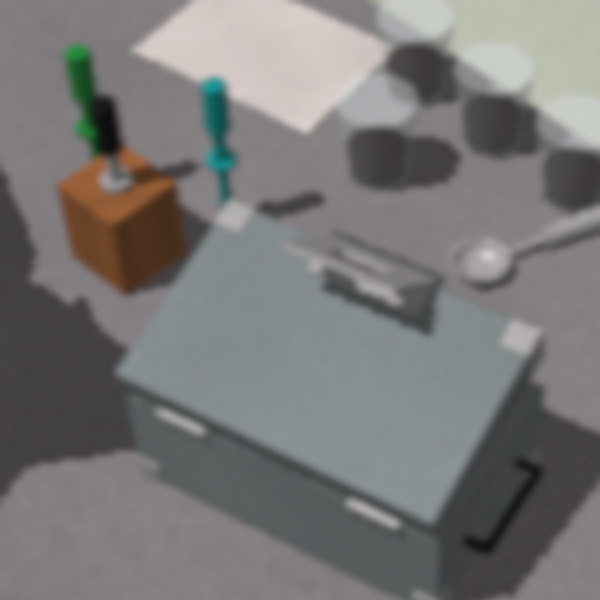

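The crops confirm it: the only black grip is the pin in the orange block. Its top is at scene (386,219), with the collar at (382,243). Turquoise and green stand beside the block and will be left alone. Next I fit the case pose, lid, hasp and pin from these pixels.

```bash
cat > fit.py <<'E'
from h import *
from scipy.optimize import least_squares
def case_T(p):
    c,s=np.cos(p[2]),np.sin(p[2]); R=np.array([[c,-s,0],[s,c,0],[0,0,1.]]); return R,np.array([p[0],p[1],0])
def lidpt(l,x,y,z):  # lid local from hinge -> case
    return np.array([-.08+x*np.cos(l)-z*np.sin(l),y,.095+x*np.sin(l)+z*np.cos(l)])
def hasppt(l,h,y,d,off=0):
    # direction of -z of hasp, angle h from hanging, h=pi/2 => +x
    x=.166+d*np.sin(h)+off*np.cos(h); z=.03-d*np.cos(h)+off*np.sin(h); return lidpt(l,x,y,z)
E
cat > f1.py <<'E'
from fit import *
S=load('scene0');D=load('side0')
c1=lambda u,v:(230+u/4-.375,170+v/4-.375); c2=lambda u,v:(180+u/4-.375,120+v/4-.375)
obs=[]
B=lambda x,y,z:(lambda p:np.array([x,y,z]))
L=lambda x,y,z:(lambda p:lidpt(p[3],x,y,z))
H=lambda y,d:(lambda p:hasppt(p[3],p[4],y,d))
for cam,uv,f in [
 (S,c1(50,290),B(.08,-.13,0)),(S,c1(393,332),B(.08,.13,0)),
 (S,c1(50,143),L(.16,-.13,0)),(S,c1(408,180),L(.16,.13,0)),
 (S,c1(52,95),L(.16,-.13,.035)),(S,c1(412,130),L(.16,.13,.035)),
 (S,c1(97,42),L(0,-.13,.035)),(S,c1(420,75),L(0,.13,.035)),
 (D,c2(118,373),L(0,.13,.035)),(D,c2(437,522),L(0,-.13,.035)),
 (D,c2(225,203),L(.16,.13,.035)),(D,c2(541,340),L(.16,-.13,.035)),
 (S,c1(180,20),H(-.045,.082)),(S,c1(303,28),H(.045,.082))]: obs.append((cam,uv,f))
def res(p):
    R,t=case_T(p); return np.concatenate([proj(c,R@f(p)+t)[0]-uv for c,uv,f in obs])
r=least_squares(res,[.6,0,0,.3,3.7],loss='soft_l1')
print(r.x,np.round(res(r.x).reshape(-1,2),1).tolist())
R,t=case_T(r.x);p=r.x
for n,q in dict(lidfront=lidpt(p[3],.16,0,.035),hinge=hasppt(p[3],p[4],0,0),tip=hasppt(p[3],p[4],0,.082),eye=np.array([.105,0,.089])).items(): print(n,R@q+t)
np.save('case.npy',r.x)
print('eye px',proj(S,R@np.array([.105,0,.089])+t))
# pin
print('griptop',tri([(S,c1(628,196)),(D,c2(103,103))]),'gripbot',tri([(S,c1(616,258)),(D,c2(108,150))]))
print('collar',tri([(S,c1(609,292)),(D,c2(116,183))]))
for n,u,v in (('teal',(541,275),(214,84)),('tealtip',(516,452),(225,200)),('green',(735,278),(78,52)),('glassnear',(391,465),(378,100))): print(n,tri([(S,c1(*u)),(D,c2(*v))]))
# glass rims centres in scene (z=.085)
for u in [(327,290),(335,331),(295,316),(257,301),(219,287),(186,273),(184,232)]: print('glass',atz(S,u,.085)[:2])
print('spoon',atz(S,(276,286),.01)[:2],atz(S,(238,318),.01)[:2])
print('brush block top',atz(S,(207,190),.085)[:2])
E
python3 f1.py
```

```text
[ 0.52719098 -0.0220257   0.29112305  0.29332866  3.92587034] [[1.2, 1.6], [-0.2, 0.9], [-0.5, -0.1], [-0.3, -0.1], [-0.7, 0.4], [-0.1, 0.7], [0.1, -0.6], [0.2, -1.2], [-1.4, 1.8], [-0.3, 1.8], [0.4, -0.4], [0.5, -2.3], [0.3, -0.4], [0.2, 0.4]]
lidfront [ 0.5875841  -0.00392973  0.17476748]
hinge [ 0.59447101 -0.00186616  0.17171589]
tip [ 0.52528238 -0.02259758  0.21053782]
eye [0.6277728  0.00811226 0.089     ]
eye px [[283.84178127 230.90108642]]
griptop [0.55294563 0.27365738 0.17331751] gripbot [0.55285246 0.27526096 0.12181912]
collar [0.55182553 0.27317842 0.08884567]
teal [0.64016017 0.24383092 0.15951526]
tealtip [0.65022613 0.25235309 0.01542422]
green [0.58640081 0.35378188 0.15820763]
glassnear [0.77605812 0.1980903  0.09158637]
glass [0.78256339 0.20101776]
glass [0.88895595 0.26114083]
glass [0.89098767 0.16463207]
glass [0.89085597 0.06486245]
glass [ 0.89338238 -0.04098428]
glass [ 0.89019856 -0.14333894]
glass [ 0.75707462 -0.24905858]
spoon [0.76311088 0.05103118] [0.9033725  0.01500186]
brush block top [ 0.54438545 -0.31449415]
```

>>> {"op": "jog_arm", "data": {
  "delta_pos": [
    [0,0,4],
    [33.7,-50.2,4],
    [33.7,-50.2,4],
    [33.7,-50.2,4],
    [33.7,-50.2,4],
    [33.7,-50.2,4],
    [33.7,-50.2,4],
    [33.7,-50.2,4],
    [33.7,-50.2,4],
    [33.7,-50.2,4],
    [33.7,-50.2,4],
    [33.7,-50.2,4]
  ],
  "turn": [0,10,20,30,37.6,37.6,37.6,37.6,37.6,37.6,37.6,37.6],
  "grip": [1,1,1,1,1,1,1,1,1,1,1,1]
}}

```text
time_s: 1.65
position: [0.5613, 0.079, 0.2621]
tcp_rot: [[-0.959, -0.284, 0.001], [-0.284, 0.959, -0.001], [-0.001, -0.001, -1.0]]
force: [-0.1, 0.2, 0.3]
opening: 0.008
grasp_force: 0.0
```

>>> {"op": "jog_arm", "data": {
  "delta_pos": [
    [0,0,-4],
    [0,0,-7],
    [0,0,-8],
    [0,0,-9],
    [0,0,-10],
    [0,0,-11],
    [0,0,-12],
    [0,0,-12.7],
    [0,0,-13.2],
    [0,0,-13.4],
    [0,0,-13.4],
    [0,0,-13.4]
  ],
  "turn": [0,0,0,0,0,0,0,0,0,0,0,0],
  "grip": [1,1,1,1,1,1,1,1,1,1,1,1]
}}

```text
time_s: 3.15
position: [0.5592, 0.082, 0.1303]
tcp_rot: [[-0.958, -0.288, 0.0], [-0.288, 0.958, -0.0], [-0.0, -0.0, -1.0]]
force: [-3.1, 0.3, 12.3]
opening: 0.003
grasp_force: 6.0
```

>>> {"op": "jog_arm", "data": {
  "delta_pos": [
    [0,0,6],
    [0,0,13],
    [-4.8,-6.7,13],
    [-4.8,-6.7,13],
    [-4.8,-6.7,9],
    [-4.8,-6.7,5],
    [-4.8,-6.7,3.2],
    [-4.8,-6.7,3.2],
    [-4.3,-6.55,3.2],
    [-3.8,-6.4,3.2],
    [-2.8,-6.1,3.2],
    [-1.8,-5.8,3.2]
  ],
  "turn": [0,0,0,0,0,0,0,0,0,0,0,0],
  "grip": [1,1,1,1,1,1,1,1,1,1,1,1]
}}

```text
time_s: 4.65
position: [0.5423, 0.0243, 0.1611]
tcp_rot: [[-0.957, -0.289, 0.001], [-0.289, 0.957, -0.0], [-0.001, -0.001, -1.0]]
force: [-3.8, -1.7, 2.3]
opening: 0.006
grasp_force: 2.1
```

Run:
```python
from h import *
a=snap('scene','s1')['color'];b=snap('side','d1')['color']
k=lambda i:cv2.resize(i,(400,600),interpolation=cv2.INTER_CUBIC)
cv2.imwrite('pics/m1.png',np.hstack([k(a[110:290,230:350]),k(b[120:300,200:320])]))
s=read_state();print(s['position'],s['force'])
```

```text
[0.5426531  0.02435405 0.16087338] [ 0.04922491 -0.35139787  0.1899749 ]
```

View pics/m1.png

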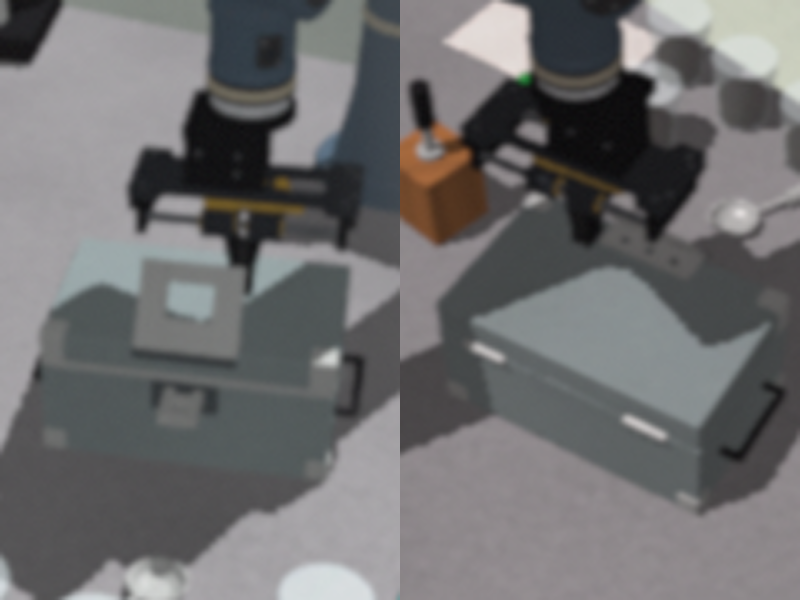

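The picture shows the lid flush and shut. The closed fingertip is behind the hasp's right part at (245,270) in the left panel. I continue along an arc.

>>> {"op": "jog_arm", "data": {
  "delta_pos": [
    [1.15,0.34,0],
    [2.3,0.69,0],
    [3.45,1.03,0],
    [4.41,1.32,0],
    [5.75,1.72,0],
    [7.1,2.1,0],
    [8.5,2.55,-0.5],
    [9.5,2.85,-1.2],
    [10.25,3.1,-2.2],
    [10.9,3.3,-3.5],
    [11.1,3.3,-5],
    [11.1,3.3,-5]
  ],
  "turn": [0,0,0,0,0,0,0,0,0,0,0,0],
  "grip": [1,1,1,1,1,1,1,1,1,1,1,1]
}}

```text
time_s: 6.25
position: [0.6514, 0.0571, 0.1085]
tcp_rot: [[-0.958, -0.288, -0.003], [-0.288, 0.958, 0.0], [0.003, 0.001, -1.0]]
force: [0.0, 0.3, -0.0]
opening: 0.009
grasp_force: 0.0
```

Run:
```python
from h import *
a=snap('scene','s2')['color'];b=snap('side','d2')['color']
k=lambda i:cv2.resize(i,(400,600),interpolation=cv2.INTER_CUBIC)
cv2.imwrite('pics/m2.png',np.hstack([k(a[110:290,230:350]),k(b[120:300,200:320])]))
s=read_state();print(s['position'],s['force'])
```

```text
[0.65210021 0.05702114 0.11005848] [ 0.07138321 -0.73421516 -0.07347016]
```

View pics/m2.png

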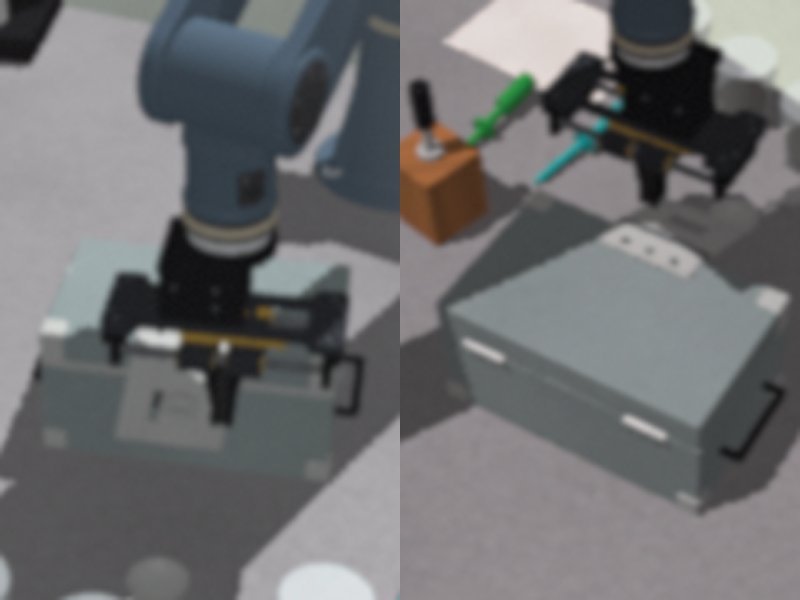

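The hasp is now swung forward and hanging partly down in front at (170,400). The two look-alikes have toppled by themselves, since nothing of mine came near them. The black pin still stands. I push the hasp home.

>>> {"op": "jog_arm", "data": {
  "delta_pos": [
    [0,0,-1.5],
    [-0.4,-0.1,-3],
    [-1.15,-0.35,-3.8],
    [-2.1,-0.63,-4],
    [-3.1,-0.92,-4],
    [-3.65,-1.1,-4],
    [-4.0,-1.2,-4],
    [-4.3,-1.3,-4],
    [-4.5,-1.35,-4],
    [-4.5,-1.35,-4],
    [-4.5,-1.35,-4]
  ],
  "turn": [0,0,0,0,0,0,0,0,0,0,0],
  "grip": [1,1,1,1,1,1,1,1,1,1,1]
}}

```text
time_s: 7.72
position: [0.6127, 0.045, 0.0717]
tcp_rot: [[-0.958, -0.287, 0.012], [-0.287, 0.958, 0.002], [-0.012, -0.002, -1.0]]
force: [10.2, 7.4, -3.5]
opening: 0.006
grasp_force: 5.5
```

>>> {"op": "jog_arm", "data": {
  "delta_pos": [
    [-0.3,-0.1,0],
    [-0.3,-0.1,0],
    [1.0,0.3,0],
    [4,1.2,1],
    [4,1.2,7],
    [4,1.2,13],
    [4,1.2,15]
  ],
  "turn": [0,0,0,0,0,0,0],
  "grip": [1,1,1,1,1,1,1]
}}

```text
time_s: 8.6
position: [0.6488, 0.0552, 0.225]
tcp_rot: [[-0.957, -0.288, 0.005], [-0.288, 0.957, -0.001], [-0.005, -0.003, -1.0]]
force: [0.3, 0.5, -0.2]
opening: 0.006
grasp_force: 0.0
```

>>> {"op": "jog_arm", "data": {
  "delta_pos": [
    [-4,6,5],
    [-8,12,5],
    [-12,18,5],
    [-16,18,5],
    [-20,18,5],
    [-20,18,5]
  ],
  "turn": [0,0,0,0,0,0],
  "grip": [0.4,0.4,0.4,0.4,0.4,0.4]
}}

```text
time_s: 9.35
position: [0.4421, 0.2355, 0.2702]
tcp_rot: [[-0.957, -0.291, -0.006], [-0.291, 0.957, -0.002], [0.006, -0.0, -1.0]]
force: [0.3, -0.4, -0.6]
opening: 0.563
grasp_force: 0.0
```

Run:
```python
from h import *
a=snap('scene','s3')['color'];b=snap('side','d3')['color']
k=lambda i:cv2.resize(i,(800,300),interpolation=cv2.INTER_CUBIC)
A=cv2.resize(a[170:295,230:430],(480,300),interpolation=cv2.INTER_CUBIC)
B=cv2.resize(b[110:235,175:308],(320,300),interpolation=cv2.INTER_CUBIC)
A2=cv2.resize(a[190:250,240:350],(550,300),interpolation=cv2.INTER_CUBIC)
cv2.imwrite('pics/m3.png',np.vstack([np.hstack([A,B]),np.hstack([A2,np.zeros((300,250,3),np.uint8)])]))
s=read_state();print(s['position'],s['force'],s['opening'])
```

```text
[0.44721594 0.23543086 0.27087791] [ 0.35457418 -0.67396649 -1.09336069] 0.5896519048633732
```

View pics/m3.png

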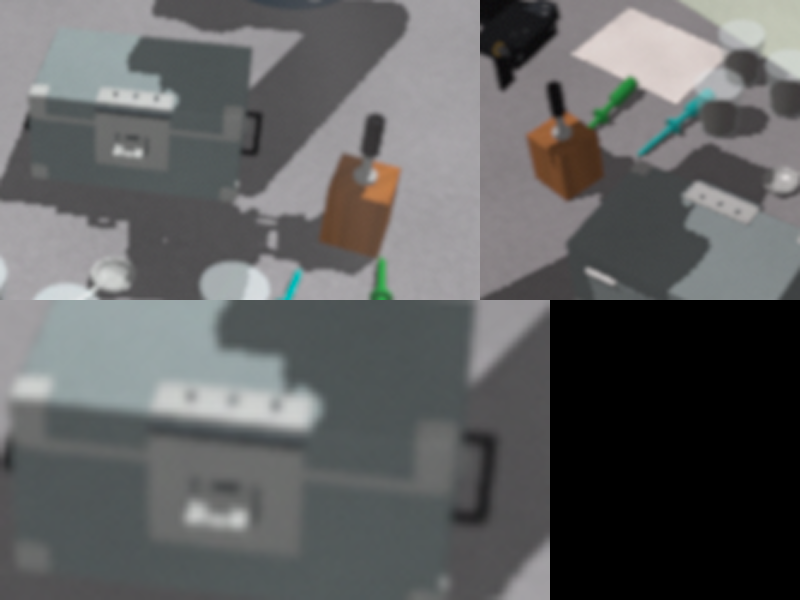

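The hasp lies flat, with the staple protruding through its slot at A2 (220,510). The black pin still stands in the block. Next I take wrist views of the eye and of the pin for precise positions.

>>> {"op": "jog_arm", "data": {
  "delta_pos": [
    [5,-5.5,0],
    [10,-11,0],
    [15,-16,0],
    [16,-17,0],
    [16,-17,0],
    [16,-17,0],
    [16,-17,0],
    [16,-17,0]
  ],
  "turn": [0,0,0,0,0,0,0,0],
  "grip": [0.4,0.4,0.4,0.4,0.4,0.4,0.4,0.4]
}}

```text
time_s: 10.45
position: [0.6067, 0.0666, 0.2708]
tcp_rot: [[-0.957, -0.29, -0.0], [-0.29, 0.957, 0.0], [0.0, 0.0, -1.0]]
force: [-0.7, -0.0, -0.4]
opening: 0.6
grasp_force: 0.0
```

Run:
```python
from h import *
c=snap('wrist','w1'); s=read_state();print(s['position'],s['qvel'].max())
print(proj(c,[[.6278,.0081,.089],[.553,.274,.147],s['position']]))
```

```text
[0.60683165 0.06652339 0.27084936] 0.013185785525607237
[[208.17642989 194.05568519]
 [541.51788489 215.12550125]
 [273.80677397 263.73537659]]
```

>>> {"op": "jog_arm", "data": {
  "delta_pos": [
    [0,5,0],
    [-2,10,0],
    [-4,16,0],
    [-5,20,0],
    [-5.5,21,0],
    [-5.5,21,0],
    [-5.5,21,0],
    [-5.5,21,0]
  ],
  "turn": [0,0,0,0,0,0,0,0],
  "grip": [0.4,0.4,0.4,0.4,0.4,0.4,0.4,0.4]
}}

```text
time_s: 11.5
position: [0.553, 0.2742, 0.2706]
tcp_rot: [[-0.958, -0.286, 0.0], [-0.286, 0.958, -0.0], [-0.0, -0.0, -1.0]]
force: [-0.1, -0.7, 0.2]
opening: 0.6
grasp_force: 0.0
```

Run:
```python
from h import *
c=snap('wrist','w2'); s=read_state();print(s['position'],s['opening'])
w=load('w1');e=proj(w,[[.6278,.0081,.089]])[0].astype(int);p=proj(c,[[.553,.274,.172]])[0].astype(int);print(e,p)
a=cv2.imread('pics/w1.png');b=c['color']
def crop(i,q,h):
    x=np.clip(q[0]-h,0,560-2*h);y=np.clip(q[1]-h,0,420-2*h);print(x,y);return cv2.resize(i[y:y+2*h,x:x+2*h],(400,400),interpolation=cv2.INTER_CUBIC)
cv2.imwrite('pics/m4.png',np.hstack([crop(a,e,50),crop(b,p,100)]))
```

```text
[0.5529262  0.2743283  0.27053351] 0.597773883398401
[208 194] [273 212]
158 144
173 112
```

View pics/m4.png

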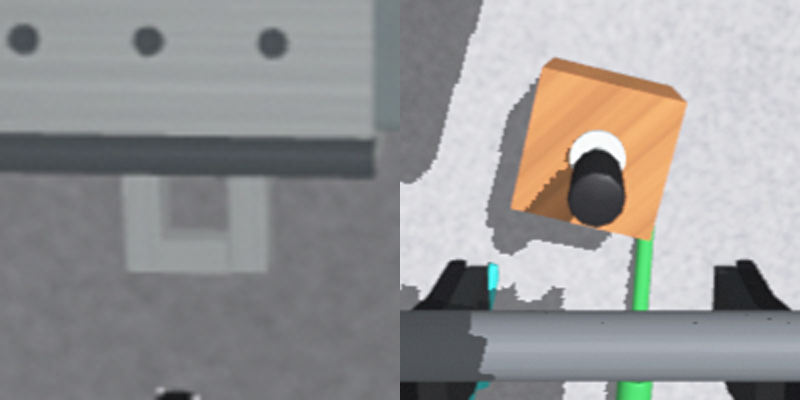

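The left panel shows the staple's upper face, with the eye's centre at about (195,201) in the crop. The right panel shows the black grip's top at (597,200) in the crop, free of the look-alikes, with green and turquoise lying ahead.

Run:
```python
from h import *
w=load('w1');c=load('w2')
print('eye',atz(w,(158+195.5/4-.4,144+201/4-.4),.089))
print('eye corners',[atz(w,(158+u/4-.4,144+271/4-.4),.089).round(4) for u in (124,270)])
print('pin',atz(c,(173+98.5-.2,112+100-.2),.172), 'collar', atz(c,(173+(597-400)/2,112+158/2),.091))
print(read_state()['position'])
```

```text
eye [0.62807604 0.00650343 0.089     ]
eye corners [array([ 0.6497, -0.0057,  0.089 ]), array([0.6395, 0.0279, 0.089 ])]
pin [0.55316496 0.27245878 0.172     ] collar [0.55337269 0.27231754 0.091     ]
[0.5529262  0.2743283  0.27053351]
```

>>> {"op": "jog_arm", "data": {
  "delta_pos": [
    [0,-0.1,-5],
    [0,-0.1,-10],
    [0,-0.1,-13],
    [0,-0.1,-14.2],
    [0,-0.1,-14.2],
    [0,-0.1,-14.2],
    [0,-0.1,-14.2],
    [0,-0.1,-14.2],
    [0,-0.1,-14.2],
    [0,-0.1,-14.2]
  ],
  "turn": [0,0,0,0,0,0,0,0,0,0],
  "grip": [0.4,0.4,0.4,0.4,0.4,1,1,1,1,1]
}}

```text
time_s: 12.8
position: [0.5526, 0.2747, 0.1291]
tcp_rot: [[-0.958, -0.288, 0.001], [-0.288, 0.958, 0.0], [-0.001, 0.0, -1.0]]
force: [-0.3, -0.7, 2.2]
opening: 0.243
grasp_force: 30.0
```

>>> {"op": "jog_arm", "data": {
  "delta_pos": [
    [0,0,1],
    [0,0,4],
    [0,0,8],
    [0,0,12],
    [0,0,15.5],
    [0,0,15.5],
    [0,0,15.5]
  ],
  "turn": [0,0,0,0,0,0,0],
  "grip": [1,1,1,1,1,1,1]
}}

```text
time_s: 13.68
position: [0.5514, 0.2743, 0.2826]
tcp_rot: [[-0.958, -0.288, -0.002], [-0.288, 0.958, -0.001], [0.002, 0.0, -1.0]]
force: [0.2, 0.3, -2.1]
opening: 0.247
grasp_force: 30.0
```

>>> {"op": "jog_arm", "data": {
  "delta_pos": [
    [1.5,-5.5,0],
    [3,-11,0],
    [4.5,-16.5,0],
    [6,-22,0],
    [7,-25.5,0],
    [7.6,-26.75,0],
    [7.6,-26.75,0],
    [7.6,-26.75,-3],
    [7.6,-26.75,-6],
    [7.6,-26.75,-7],
    [7.6,-26.75,-7],
    [7.6,-26.75,-7]
  ],
  "turn": [0,0,0,0,0,0,0,0,0,0,0,0],
  "grip": [1,1,1,1,1,1,1,1,1,1,1,1]
}}

```text
time_s: 15.18
position: [0.6292, 0.0076, 0.2149]
tcp_rot: [[-0.957, -0.289, 0.002], [-0.289, 0.957, -0.0], [-0.002, -0.001, -1.0]]
force: [-0.0, 0.4, -0.7]
opening: 0.247
grasp_force: 30.0
```

Run:
```python
from h import *
s=read_state();P=s['position'];print(P)
out=[]
for n in('wrist','scene','side'):
    c=snap(n,n+'5'); e=proj(c,[.6283,.007,.089])[0];t=proj(c,[P[0],P[1],P[2]+.019-.132])[0]
    h=[50,25,25][['wrist','scene','side'].index(n)]
    q=e.astype(int); x,y=max(0,q[0]-h),max(0,q[1]-h)
    print(n,'eye',e,'tip',t,'origin',x,y)
    im=cv2.resize(c['color'][y:y+2*h,x:x+2*h],(400,400),interpolation=cv2.INTER_CUBIC)
    out.append(im)
cv2.imwrite('pics/m5.png',np.hstack(out[:2]))
```

```text
[0.6292158  0.00758572 0.21488126]
wrist eye [273.38012759 202.28438011] tip [273.76576212 207.32375232] origin 223 152
scene eye [283.41411427 230.89474566] tip [283.49782908 227.62515594] origin 258 205
side eye [281.82142418 196.54854441] tip [281.92812353 193.44001809] origin 256 171
```

View pics/m5.png

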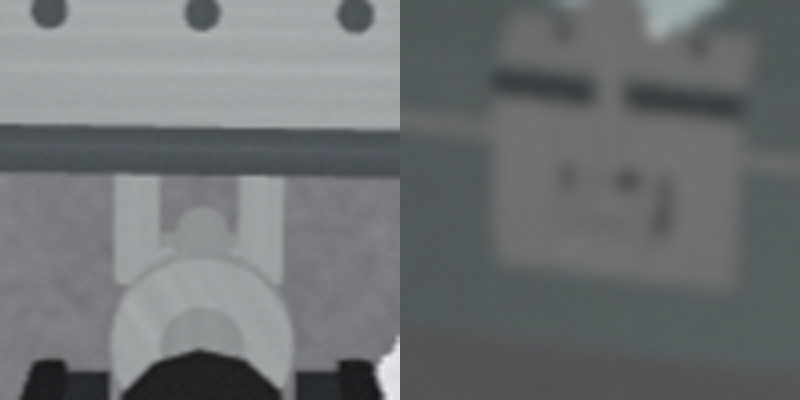

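The shaft end is centred laterally in the eye (crop x of 201 against 199) and within about 1 mm fore and aft. I lower it.

>>> {"op": "jog_arm", "data": {
  "delta_pos": [
    [0,0,-1],
    [0,0,-2],
    [0,0,-3],
    [0,0,-4],
    [0,0,-5],
    [0,0,-6],
    [0,0,-7],
    [0,0,-7.6],
    [0,0,-7.9],
    [0,0,-7.9]
  ],
  "turn": [0,0,0,0,0,0,0,0,0,0],
  "grip": [1,1,1,1,1,1,1,1,1,1]
}}

```text
time_s: 16.58
position: [0.6283, 0.0071, 0.1345]
tcp_rot: [[-0.958, -0.288, -0.0], [-0.288, 0.958, 0.0], [0.0, 0.0, -1.0]]
force: [0.8, -0.4, -0.7]
opening: 0.245
grasp_force: 30.0
```

Inside, with no side force. I lower until the collar touches, then release.

>>> {"op": "jog_arm", "data": {
  "delta_pos": [
    [0,0,-0.1],
    [0,0,-0.2],
    [0,0,-0.25],
    [0,0,-0.25]
  ],
  "turn": [0,0,0,0],
  "grip": [1,1,1,1]
}}

```text
time_s: 17.08
position: [0.6287, 0.0071, 0.1331]
tcp_rot: [[-0.958, -0.288, 0.001], [-0.288, 0.958, -0.0], [-0.001, -0.001, -1.0]]
force: [-1.5, 0.2, 4.8]
opening: 0.244
grasp_force: 30.0
```

>>> {"op": "jog_arm", "data": {
  "delta_pos": [
    [0,0,0],
    [0,0,0],
    [0,0,0],
    [0,0,0],
    [0,0,4],
    [0,0,8],
    [0,0,12],
    [-5,8,14],
    [-10,16,14],
    [-15,22,14],
    [-18,26,14],
    [-18,26,14]
  ],
  "turn": [0,0,0,0,0,0,0,0,0,0,0,0],
  "grip": [0.4,0.4,0.4,0.4,0.4,0.4,0.4,0.4,0.4,0.4,0.4,0.4]
}}

```text
time_s: 18.58
position: [0.4503, 0.2641, 0.2721]
tcp_rot: [[-0.958, -0.288, 0.001], [-0.288, 0.958, 0.0], [-0.001, 0.0, -1.0]]
force: [0.2, -0.0, -0.6]
opening: 0.599
grasp_force: 0.0
```

Run:
```python
from h import *
a=snap('scene','s6')['color'];b=snap('side','d6')['color']
A=cv2.resize(a[160:310,230:350],(400,500),interpolation=cv2.INTER_CUBIC)
B=cv2.resize(b[100:250,210:330],(400,500),interpolation=cv2.INTER_CUBIC)
S=load('s6');print(proj(S,[[.6283,.007,.176],[.6283,.007,.089]]),proj(load('d6'),[[.6283,.007,.176],[.6283,.007,.089]]))
cv2.imwrite('pics/m6.png',np.hstack([A,B]));s=read_state();print(s['position'],s['force'])
```

```text
[[283.69392501 206.33972035]
 [283.41411427 230.89474566]] [[282.00099979 176.36447804]
 [281.82142418 196.54854441]]
[0.44682761 0.26668921 0.27205137] [-0.36064441 -0.85673706  0.01077045]
```

View pics/m6.png

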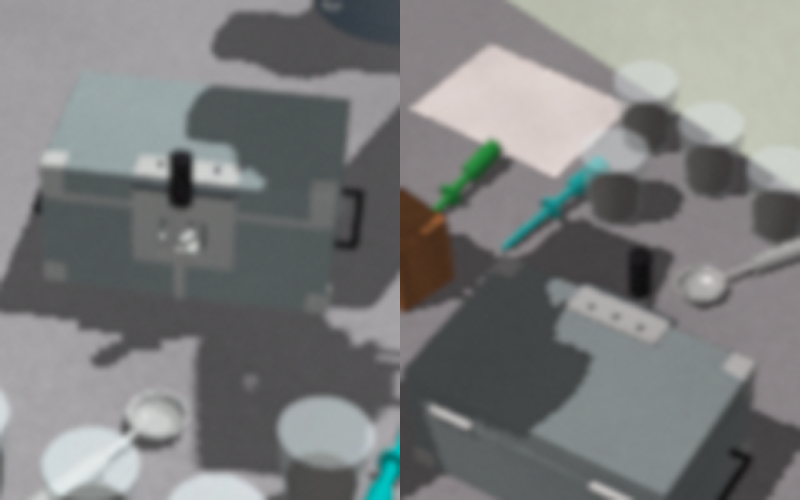

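The pin stands upright through the eye: grip top at crop (180,153), where the model predicts (179,154), and shaft visible below the staple at (180,280). The lid is shut, the hasp is flat and the glasses are standing. I hand in.

```bash
python3 -c "
from rig import *
print(hand_in())"
```

```text
the job is handed in; nothing more can be done
None
```

I shut the lid, closed the hasp over the staple, dropped the pin through the eye with its collar resting on it, then released everything and handed in at about 19 s; the glasses are upright, both look-alike pins toppled early on although the arm never went near them, and the hand-in returned no verdict.

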